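# Click a battery pack into its charger and tug-test the catch

## Robot

A 6-joint arm with a two-finger parallel gripper is mounted at the origin on a cart in front of the work surface, level with it; the furniture and walls round the work are solid. World frame = base frame: x ahead of the robot, y to its left, z up, the work surface at z = 0. Lengths are in m, angles in rad, forces in N, time in s.
With the tool pointing down it reaches from about 0.3 to 0.875 m from the base axis. Payload 4.2 kg.
Tool frame: the origin (TCP) lies at the centre of the arm's flange, where the gripper is bolted on; the fingertips stand 173 mm ahead of it and the grasp point (between the pads) lies 155 mm ahead of it (env.grip_depth is the distance from the TCP to the grasp point, in m); z points along the fingers, y is the line along which they close (so a half turn about z gives the same grasp; the last joint's range is limited). The gripper opens to 85 mm and grips with 20 to 120 N. Pads are 22 mm wide; open, the fingers measure 114 mm over their backs; the gripper's body (76 mm by 85 mm) begins 54 mm behind the grasp point. The pads swing forward as they close: fully open they stand 13 mm farther back than shut.
Start: joints at [1.277, 0.32, 1.565, -0, 1.257, -0.02], TCP at [0.155, 0.554, 0.405] pointing down, gripper open.
Joint ranges: [-3.11, 3.11], [-0.84, 2.01], [0.21, 2.61], [-1.34, 4.49], [0.05, 2.63], [-2.56, 2.56]. Speed limits (rad/s): [2.57, 2.57, 3.14, 3.14, 3.14, 3.14].

## Interface

Orientations are given as a rotation vector (axis times angle).
In Python, from plant import env, cams, job gives the robot as it stands.
- The arm moves only by the tool apply_moves, never from a script. Its argument "moves" is a list of rows, each a list of 3 entries, a list of its own where there are three numbers: the shift along the tool's x, y, z in mm, then the turn, a rotation vector about the tool's x, y, z in degrees, then the opening, from 0 (shut) to 1 (fully open). A call has 1 to 5 rows; each row is the pose to reach, as a shift and turn from the pose commanded when the call began, along the tool's axes at that moment; what a row does not reach only later rows make up. A row lasts 1/10 s, in which the tool goes at most 50 mm and 8.59 degrees, less where a joint would pass 70% of its speed; a pose out of reach is approached as far as the arm can. A call with a gripper value outside its range is refused whole. The fingers move at their own pace and stop on an object; "newtons" is the grip in N (left out, the last holds). Time passes only in rows, so rows that repeat a pose let the fingers close. It gives the time, the measured TCP pose, the force, the opening and the grip force at its end, in the units of the state.
- env.read_state(): the state, without advancing time (a new reading comes with each control period).
- cams.get_image(name): name is "scene" or "side" or "wrist"; returns the picture (480x640x3 uint8, red, green, blue); there is no depth.
- cams.camera_model(name): a dict with "fov_y" (degrees; the focal length in pixels is half the picture's height over the tangent of half this angle, whatever the lens; pixels are square), "cx", "cy" (the principal point, pixels), "k1" (the pictures are not rectified: a ray, as slopes to the right and down, at radius r is drawn at 1 + k1 r^2 times it, then the intrinsics apply), "extrinsics" (4x4, takes a point from camera to world coordinates). Camera axes: x right, y up, looking along -z (the intrinsics and any distortion apply to the point x, -y, -z); pixel columns grow to the right and rows downward; lengths in m; the calibration is good to about 2 mm. A picture is of the moment at which its call begins: read the wrist's pose just before it. camera_model takes no time and is no camera call; for the wrist camera it gives the pose at the moment of the call.
- job.close_job(): hands the job in; it is judged then, once.
The state is a dict: "t": time; "joint_positions": joint angles; "joint_vel": joint speeds; "tau": joint torques, N m; "tcp_pos": TCP position; "tcp_rot": TCP orientation; "wrist_force": force on the tool from outside, world axes, zero at the start; "torque": the same for the moment, N m; "width": finger opening in m; "grip_force": force on a finger pad.
Only numpy, scipy, OpenCV 4.12 (cv2) and the standard library are available. Lean on these libraries where they do the work, as an engineer would, in place of code of your own. Each camera call takes 0.05 s, during which the arm holds its last target. There are 200 camera calls.

## Task

Push the grey battery pack straight down into the bay of the white charger, firmly enough that both spring catches click and it sits fully home, then tug it straight up with a steady 12 N or so, kept up for a second or two, to prove that the catches hold. Leave it latched upright in the bay and let go; never push or pull it against the charger harder than 25 N, and leave everything else on the counter where it is.

Things in the scene. Friction and masses are not known exactly. Their poses are not given: they have to be found in the camera images.
- battery: loose grey battery pack, blue labels, black grip ribs, 32 (x) x 60 (y) x 95 (z) mm, 0.15 to 0.28 kg, upright on the counter. Origin: centre of its underside, z up. Grasp it across its 32 mm (its x), 70 to 80 mm above the origin. Both narrow sides (+-y) have a 4 mm deep catch notch 16 to 38 mm above the underside. The same after a half turn about z.
- charger: white charger fixed to the counter, 120 (x) x 150 (y) x 46 (z) mm; dark display strip with three lamps on its -x side. Origin: centre of its underside, z up. In its middle sits a black cradle with the open-topped bay; it floats on stiff rubber mounts.
- cradle (a joint): height of the floating black cradle, m: 0 with the bay empty, - when the pack is pushed down on its floor; its rubber mounts give about 1 mm for 12 N
- carrier (a joint): height of the hidden carrier of the two catches against its own foot, m: 0 unloaded, + when the latched pack is pulled up, - when the catches are pushed down; its rubber mounts give about 1 mm for 12 N
- bay_floor (a point): centre of the bay's floor, 10 mm above the charger's underside, with the charger's axes; it moves with the cradle. A pack fully home has its origin here, to 1 mm, its x along the charger's x, either way round.
- bay_mouth (a point): centre of the bay's mouth, 40 mm above the bay floor, 4 mm above the housing. The bay is 34.5 (x) x 62.5 (y) mm, of smooth slippery plastic, with a funnelled rim. Wall cabinets hang 0.55 m above the back half of the counter: carry the pack low and straight, not swinging out over the sink towards the wall.
- catch_window (a point): window in the +y wall of the bay, 24 mm above its floor; in it sits a yellow sprung catch, another one faces it. They yield sideways as the pack goes down (8 to 14 N of push) and snap over its noses 2 to 9 mm before it is home. Their height is set differently each time and is not shown: a latched pack has 2 to 9 mm of play upward before the catches take the load.
- vial_0: loose: small brown glass vial with a red cap, 24 mm across, 46 mm tall, upright; origin at the centre of its underside; to be left alone
- vial_2: loose: small brown glass vial with a green cap, 24 mm across, 46 mm tall, upright; origin at the centre of its underside; to be left alone
- oximeter: loose: blue and white finger-clip oximeter, 60 x 33 x 33 mm; origin at the centre of its underside; to be left alone
- saline_bottle: loose: white plastic bottle with an orange cap, 49 x 77 x 130 mm, behind the charger; origin at the centre of its underside; to be left alone

How it is judged:
By the outcome, as a careful person would: the job done as asked, in the order asked, and still so for the second after the job is handed in, with the robot touching nothing.
It also fails if it takes over 72 s, if anything falls off the work surface, if the arm or the gripper's body presses on something with over 40 N, if the wrist force passes 120 N, or if a joint passes its speed limit or range.

## Working session

There is one attempt and no reset: what is moved stays moved. The work goes in short steps, Python scripts to look and compute and a tool call to move; the robot and the scene stay as the last step left them, time stands still between calls to the robot, and variables do not carry over. Pictures are saved under pics/ and viewed, at most 10 in all, crops included, and the job is handed in when it is done.

Besides the shell and the picture viewer there is one more tool, called after "Request:" by a JSON object that holds its "method" and its "body", one argument or row to a line. apply_moves: Moves the arm, as the interface text tells. Its arguments: {"type":"object","properties":{"moves":{"type":"array","items":{"type":"array"}},"newtons":{"type":"number"}},"required":["moves"]}

```bash
mkdir -p pics; cat > h.py <<'E'
import numpy as np, cv2
from plant import env, cams, job
def snap(name, f):
    m=cams.camera_model(name); im=cams.get_image(name)
    cv2.imwrite('pics/'+f,im[:,:,::-1]); return im,m
def ray(m,u,v):
    f=240/np.tan(np.radians(m['fov_y'])/2)
    xd,yd=(u-m['cx'])/f,(v-m['cy'])/f
    x,y=xd,yd
    for _ in range(30):
        s=1+m['k1']*(x*x+y*y); x,y=xd/s,yd/s
    E=np.array(m['extrinsics']); return E[:3,3],E[:3,:3]@np.array([x,-y,-1])
def atz(m,u,v,z):
    o,d=ray(m,u,v); return o+d*(z-o[2])/d[2]
def proj(m,p):
    E=np.array(m['extrinsics']); c=E[:3,:3].T@(np.array(p)-E[:3,3]); x,y=c[0]/-c[2],-c[1]/-c[2]
    f=240/np.tan(np.radians(m['fov_y'])/2); s=1+m['k1']*(x*x+y*y)
    return np.array([m['cx']+f*x*s,m['cy']+f*y*s])
E
python3 - <<'E'
from h import *
for n in ['scene','side','wrist']:
    im,m=snap(n,n+'0.png'); print(n,m)
s=env.read_state(); print(s, env.grip_depth)
E
```

```text
scene {'fov_y': 49.10871149930691, 'cx': 312.5007408543417, 'cy': 230.34444703479176, 'k1': -0.08623814880846187, 'extrinsics': array([[-0.66679062,  0.30449824, -0.6801993 , -0.62409351],
       [-0.74508495, -0.29130557,  0.59999123,  0.97119144],
       [-0.01544957,  0.90687479,  0.42111688,  0.82315371],
       [ 0.        ,  0.        ,  0.        ,  1.        ]])}
side {'fov_y': 53.515714832743114, 'cx': 319.797835085516, 'cy': 247.41930120352583, 'k1': -0.025386644272823815, 'extrinsics': array([[ 0.87859394,  0.27007919, -0.39386535,  0.03825927],
       [-0.47750726,  0.51012564, -0.71537308, -1.03034748],
       [ 0.00771343,  0.81659603,  0.57715807,  0.81319533],
       [ 0.        ,  0.        ,  0.        ,  1.        ]])}
wrist {'fov_y': 67.1579947103831, 'cx': 320.23961334291164, 'cy': 239.70405473351622, 'k1': -0.020552798049399246, 'extrinsics': array([[ 0.27108426, -0.90885495, -0.31701104,  0.07384523],
       [ 0.96255363,  0.25528981,  0.09120102,  0.57602558],
       [-0.0019588 , -0.32986329,  0.94402668,  0.37299619],
       [ 0.        ,  0.        ,  0.        ,  1.        ]])}
{'t': 0.15, 'joint_positions': array([ 1.27697971e+00,  3.20109812e-01,  1.56532463e+00, -1.44859797e-05,
        1.25734456e+00, -2.00148348e-02]), 'joint_vel': array([-0.00081252, -0.00206772, -0.00385403,  0.00079633,  0.00148665,
        0.00193543]), 'tau': array([-2.29644174e-04, -4.15843427e+01, -2.34344977e+01, -4.46268677e-05,
        5.89526229e-03,  1.60813986e-06]), 'tcp_pos': array([0.15545538, 0.55347839, 0.40412431]), 'tcp_rot': array([-4.28714166e-01, -3.11202922e+00,  1.84388793e-03]), 'wrist_force': array([-0.19779969,  0.88997807,  0.45377726]), 'torque': array([-0.03171117, -0.00759159,  0.0143095 ]), 'grip_force': 0.0, 'width': 0.08575212704137106} 0.1547
```

View pics/scene0.png

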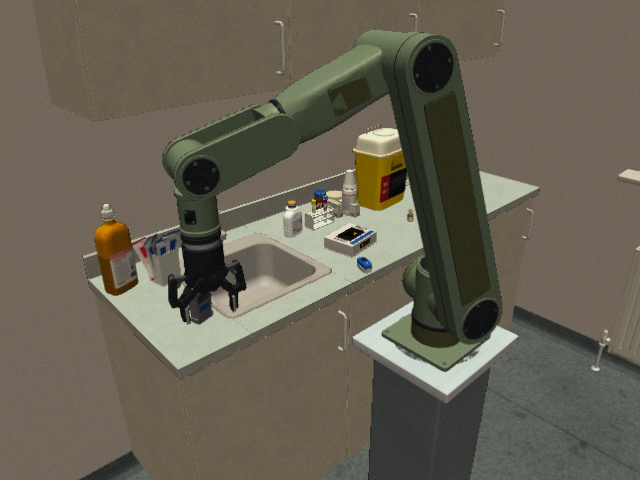

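View pics/wrist0.png

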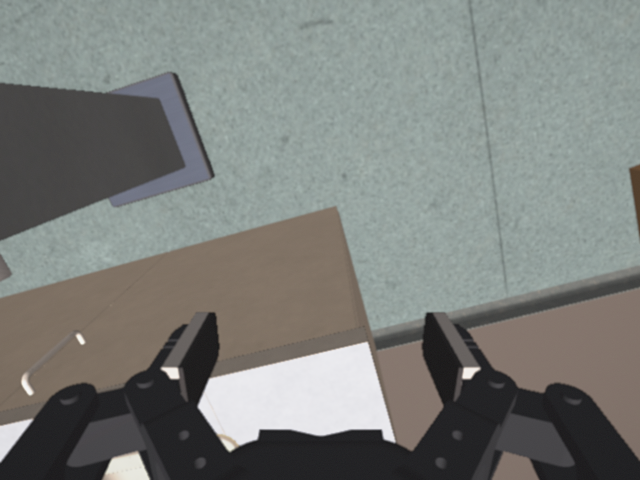

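View pics/side0.png

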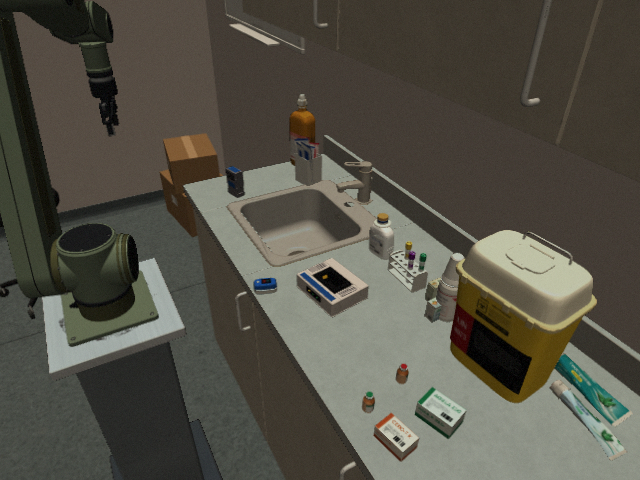

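The scene view shows the charger at about (351,238) and the battery at about (200,305), partly behind the gripper. In the side view the battery is at (235,181) and the charger at (332,285). I'll enlarge both.

```bash
python3 - <<'E'
from h import *
s=cv2.imread('pics/side0.png'); c=cv2.imread('pics/scene0.png')
def crop(im,x,y,w,h,k): 
    o=cv2.resize(im[y:y+h,x:x+w],None,fx=k,fy=k,interpolation=cv2.INTER_CUBIC)
    for i in range(0,w,10): cv2.line(o,(i*k,0),(i*k,6 if i%50 else 14),(0,0,255),1); 
    for i in range(0,h,10): cv2.line(o,(0,i*k),(6 if i%50 else 14,i*k),(0,0,255),1)
    return o
a=crop(s,210,155,50,50,6); b=crop(s,290,250,100,60,5); d=crop(c,170,265,50,60,5);e=crop(c,315,210,100,60,5)
o=np.zeros((600,800,3),np.uint8)
for im,x,y in[(a,0,0),(b,300,0),(d,0,300),(e,300,300)]: o[y:y+im.shape[0],x:x+im.shape[1]]=im
cv2.imwrite('pics/m1.png',o)
E
```

```text
(no output)
```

View pics/m1.png

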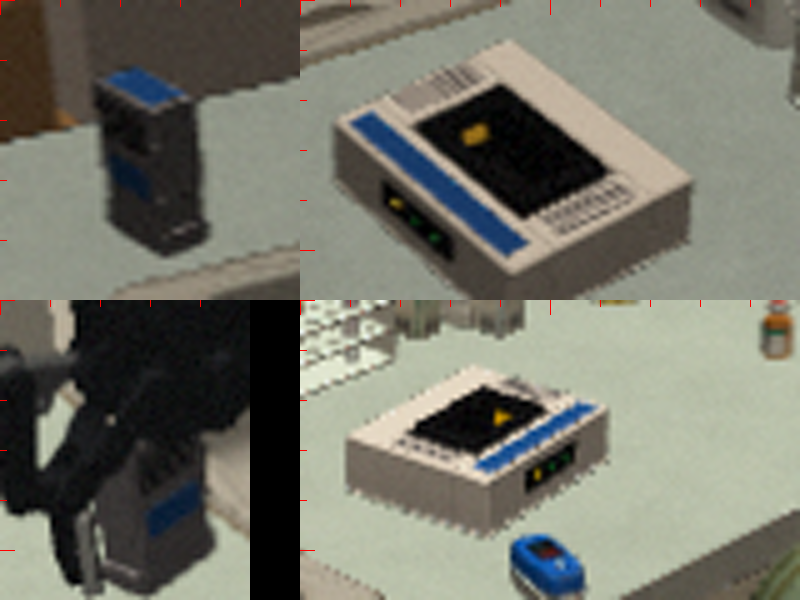

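```bash
python3 - <<'E'
from h import *
ms,mc=cams.camera_model('side'),cams.camera_model('scene')
from scipy.optimize import least_squares
def show(m,pts,z):
    p=np.array([atz(m,*q,z)[:2] for q in pts]); print(p.round(4).tolist(),p.mean(0).round(4))
    for i in range(len(p)):
        d=p[(i+1)%len(p)]-p[i]; print('  len',np.hypot(*d).round(4),'ang',np.degrees(np.arctan2(d[1],d[0])).round(1))
    return p
print('charger side');show(ms,[(297.4,274),(332,258),(368,286.6),(332.6,304.4)],.046)
print('charger scene');show(mc,[(324.4,238),(349.4,223),(376.4,231.4),(353,245.6)],.046)
print('bat side top');show(ms,[(226.2,169.7),(232.8,166.2),(242.5,171.2),(235.5,173.8)],.095)
print('bat side bot');show(ms,[(228,190.8),(237.5,197.5),(244.5,194.7)],0)
E
```

```text
charger side
[[0.4537, -0.157], [0.5673, -0.1385], [0.5873, -0.2854], [0.4762, -0.301]] [ 0.5211 -0.2205]
  len 0.1151 ang 9.2
  len 0.1482 ang -82.2
  len 0.1122 ang -172.0
  len 0.1458 ang 98.9
charger scene
[[0.5571, -0.1241], [0.5859, -0.2745], [0.4705, -0.2913], [0.4497, -0.153]] [ 0.5158 -0.2107]
  len 0.1532 ang -79.2
  len 0.1166 ang -171.7
  len 0.1399 ang 98.6
  len 0.1112 ang 15.1
bat side top
[[0.4658, 0.4103], [0.495, 0.4256], [0.5106, 0.3737], [0.4829, 0.3663]] [0.4886 0.394 ]
  len 0.033 ang 27.7
  len 0.0542 ang -73.2
  len 0.0287 ang -165.0
  len 0.0472 ang 111.3
bat side bot
[[0.4713, 0.4365], [0.4841, 0.375], [0.5128, 0.3824]] [0.4894 0.398 ]
  len 0.0628 ang -78.3
  len 0.0297 ang 14.5
  len 0.0682 ang 127.5
```

```bash
cat >> h.py <<'E'
from scipy.spatial.transform import Rotation as R
def Rt(yaw):  # tool down, tool y along world dir yaw(deg) 
    y=np.array([np.cos(np.radians(yaw)),np.sin(np.radians(yaw)),0]); z=np.array([0,0,-1.]); return np.c_[np.cross(y,z),y,z]
def plan(p,yaw,state=None):
    s=state or env.read_state(); R0=R.from_rotvec(s['tcp_rot']); 
    y0=R0.as_matrix()[:,1]; print('tcp',np.round(s['tcp_pos'],4),'tool y yaw',np.degrees(np.arctan2(y0[1],y0[0])).round(2),'tilt',np.degrees(np.arccos(-R0.as_matrix()[2,2])).round(2),'j',np.round(s['joint_positions'],2))
    print('F',np.round(s['wrist_force'],1),'grip',s['grip_force'],'w',s['width'],'t',s['t'])
    print('shift mm',(R0.inv().apply(np.array(p)-s['tcp_pos'])*1000).round(1),'turn',np.degrees((R0.inv()*R.from_matrix(Rt(yaw))).as_rotvec()).round(2))
E
python3 - <<'E'
from h import *
plan((.49,.40,.37),15); plan((.49,.40,.37),195)
E
```

```text
tcp [0.1555 0.5535 0.4041] tool y yaw 74.31 tilt 0.07 j [ 1.28  0.32  1.57 -0.    1.26 -0.02]
F [-0.2  0.9  0.5] grip 0.0 w 0.08575212704137106 t 0.15
shift mm [-363.6  -57.3   34.2] turn [-6.000e-02  3.000e-02  5.931e+01]
tcp [0.1555 0.5535 0.4041] tool y yaw 74.31 tilt 0.07 j [ 1.28  0.32  1.57 -0.    1.26 -0.02]
F [-0.2  0.9  0.5] grip 0.0 w 0.08575212704137106 t 0.15
shift mm [-363.6  -57.3   34.2] turn [-4.0000e-02 -7.0000e-02 -1.2069e+02]
```

Request:
{"method": "apply_moves", "body": {
  "moves": [
    [[-45, -7, 4], [0, 0, 8], 1],
    [[-91, -14, 8], [0, 0, 16], 1],
    [[-137, -21, 12], [0, 0, 24], 1],
    [[-182, -28, 17], [0, 0, 32], 1],
    [[-228, -36, 21], [0, 0, 40], 1]
  ]
}}

```text
t: 0.65
tcp_pos: [0.3666, 0.4563, 0.3832]
tcp_rot: [-1.475, -2.774, 0.001]
wrist_force: [0.3, 0.8, -0.2]
width: 0.0853
grip_force: 0.0
```

```bash
python3 - <<'E'
from h import *
plan((.49,.40,.37),15)
E
```

```text
tcp [0.3666 0.4563 0.3832] tool y yaw 34.0 tilt 0.03 j [0.87 0.35 1.57 0.   1.22 0.28]
F [ 0.3  0.8 -0.2] grip 0.0 w 0.08531149104824441 t 0.65
shift mm [-115.6   70.8   13.2] turn [-0.03  0.   19.  ]
```

Request:
{"method": "apply_moves", "body": {
  "moves": [
    [[-38, 23, 4], [0, 0, 6], 1],
    [[-76, 47, 9], [0, 0, 13], 1],
    [[-116, 71, 13], [0, 0, 19], 1],
    [[-116, 71, 13], [0, 0, 19], 1],
    [[-116, 71, 13], [0, 0, 19], 1]
  ]
}}

```text
t: 1.15
tcp_pos: [0.49, 0.4009, 0.3699]
tcp_rot: [-1.907, -2.495, 0.002]
wrist_force: [-0.1, -0.6, 0.5]
width: 0.0857
grip_force: 0.0
```

```bash
python3 - <<'E'
from h import *
plan((.49,.40,.37),15)
im,m=snap('wrist','w1.png'); print([proj(m,(.49,.40,z)).round() for z in (0,.095)])
E
```

```text
tcp [0.49   0.4009 0.3699] tool y yaw 15.23 tilt 0.1 j [0.67 0.43 1.48 0.   1.23 0.4 ]
F [-0.1 -0.6  0.5] grip 0.0 w 0.0857159116370661 t 1.15
shift mm [-0.8 -0.2 -0.1] turn [-0.1   0.    0.23]
[array([320., 207.]), array([320., 240.])]
```

View pics/w1.png

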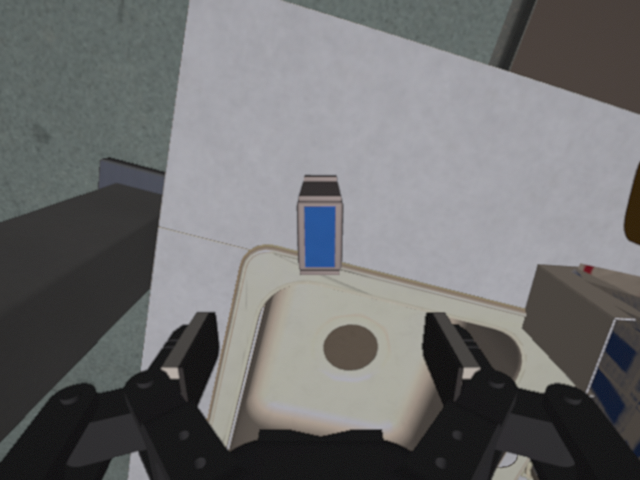

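The battery top is seen at about (298–343, 197–272), its sides vertical in the image, so the yaw matches.

```bash
python3 - <<'E'
from h import *
im,m=cv2.imread('pics/w1.png'),cams.camera_model('wrist')
g=cv2.cvtColor(im,cv2.COLOR_BGR2GRAY)
print(g[235,290:350].tolist()); print(g[150:290,320].tolist()); print(g[200,290:350].tolist()); print(g[268,290:350].tolist())
p=np.array([atz(m,*q,.095)[:2] for q in [(297.5,199),(343,199),(341,272),(299,272)]]); print(p,p.mean(0)); print(p-np.roll(p,1,0))
p=np.array([atz(m,*q,0)[:2] for q in [(304.5,177),(337,177)]]); print(p)
E
```

```text
[166, 166, 166, 166, 166, 163, 145, 112, 101, 117, 131, 135, 134, 128, 112, 92, 78, 79, 80, 79, 79, 78, 80, 78, 79, 80, 79, 78, 79, 80, 79, 80, 79, 79, 79, 78, 77, 78, 80, 77, 79, 78, 79, 78, 88, 108, 130, 137, 136, 131, 118, 103, 114, 149, 165, 167, 167, 166, 166, 165]
[165, 165, 166, 166, 167, 166, 167, 166, 166, 165, 166, 166, 165, 166, 165, 164, 164, 166, 165, 165, 164, 164, 165, 160, 140, 98, 83, 119, 142, 142, 126, 93, 58, 50, 50, 51, 50, 51, 50, 50, 49, 51, 51, 49, 50, 73, 113, 139, 143, 135, 119, 100, 105, 123, 136, 133, 109, 85, 78, 79, 79, 80, 79, 80, 80, 79, 80, 79, 80, 81, 80, 80, 81, 80, 81, 79, 80, 81, 80, 80, 79, 80, 79, 80, 79, 79, 79, 77, 79, 79, 79, 79, 78, 79, 79, 79, 78, 79, 79, 80, 80, 79, 79, 79, 79, 79, 79, 78, 79, 79, 79, 77, 79, 79, 78, 79, 91, 108, 114, 98, 93, 116, 132, 131, 133, 148, 162, 168, 168, 168, 168, 166, 163, 164, 168, 170, 170, 169, 169, 169]
[165, 166, 165, 166, 167, 167, 162, 139, 106, 102, 112, 113, 114, 114, 114, 114, 116, 115, 116, 116, 117, 117, 116, 118, 117, 118, 118, 117, 118, 119, 119, 119, 119, 119, 120, 119, 121, 121, 121, 121, 121, 121, 122, 122, 121, 122, 122, 122, 123, 120, 110, 106, 131, 159, 169, 168, 168, 168, 167, 168]
[169, 169, 168, 170, 170, 169, 170, 167, 150, 123, 111, 118, 120, 120, 119, 117, 114, 113, 113, 113, 113, 113, 112, 114, 114, 113, 114, 114, 114, 113, 114, 114, 113, 114, 114, 113, 114, 114, 114, 114, 114, 113, 115, 114, 116, 119, 120, 120, 118, 117, 121, 137, 147, 149, 147, 145, 142, 138, 134, 130]
[[0.46611457 0.42523683]
 [0.49635104 0.43349515]
 [0.51050481 0.38038054]
 [0.48056873 0.37220373]] [0.48838478 0.40282906]
[[-0.01445416  0.0530331 ]
 [ 0.03023647  0.00825832]
 [ 0.01415377 -0.05311461]
 [-0.02993608 -0.00817681]]
[[0.46712165 0.42495381]
 [0.49652582 0.43298499]]
```

Request:
{"method": "apply_moves", "body": {
  "moves": [
    [[0, 0, 40], [0, 0, 0], 1],
    [[0, 0, 80], [0, 0, 0], 1],
    [[0, 0, 115], [0, 0, 0], 1],
    [[0, 0, 140], [0, 0, 0], 1],
    [[0, 0, 140], [0, 0, 0], 1]
  ]
}}

```text
t: 1.7
tcp_pos: [0.4867, 0.4017, 0.2273]
tcp_rot: [-1.901, -2.498, 0.013]
wrist_force: [0.1, 0.1, 0.5]
width: 0.0857
grip_force: 0.0
```

Request:
{"method": "apply_moves", "body": {
  "moves": [
    [[0, 0, 0], [0, 0, 0], 0.2],
    [[0, 0, 0], [0, 0, 0], 0.2],
    [[0, 0, 0], [0, 0, 0], 0.2],
    [[0, 0, 0], [0, 0, 0], 0.2],
    [[0, 0, 0], [0, 0, 0], 0.2]
  ],
  "newtons": 80
}}

```text
t: 2.2
tcp_pos: [0.4895, 0.4018, 0.2325]
tcp_rot: [1.906, 2.497, 0.005]
wrist_force: [-0.9, -0.1, 6.7]
width: 0.0306
grip_force: 79.8
```

Request:
{"method": "apply_moves", "body": {
  "moves": [
    [[0, 0, 0], [0, 0, 0], 0.0],
    [[0, 0, 0], [0, 0, 0], 0.0],
    [[0, 0, 0], [0, 0, 0], 0.0]
  ]
}}

```text
t: 2.5
tcp_pos: [0.4895, 0.4018, 0.2325]
tcp_rot: [1.906, 2.497, 0.004]
wrist_force: [-0.3, 0.2, 6.2]
width: 0.0311
grip_force: 79.8
```

```bash
python3 - <<'E'
from h import *
plan((.521,-.215,.27),8.5)
E
```

```text
tcp [0.4895 0.4018 0.2325] tool y yaw 15.3 tilt 0.16 j [0.67 0.55 1.65 0.   0.94 0.4 ]
F [-0.3  0.2  6.2] grip 79.7681987285614 w 0.031116295342758976 t 2.5
shift mm [-603.2 -132.3  -38.7] turn [ 0.13 -0.09  6.8 ]
```

Request:
{"method": "apply_moves", "body": {
  "moves": [
    [[0, 0, -15], [0, 0, 0], 0],
    [[0, 0, -40], [0, 0, 0], 0],
    [[0, 0, -70], [0, 0, 0], 0],
    [[-30, -7, -100], [0, 0, 1], 0],
    [[-70, -15, -120], [0, 0, 2], 0]
  ]
}}

```text
t: 3.0
tcp_pos: [0.4933, 0.3305, 0.3526]
tcp_rot: [1.946, 2.465, 0.005]
wrist_force: [1.2, -1.2, -2.6]
width: 0.0313
grip_force: 79.5
```

Request:
{"method": "apply_moves", "body": {
  "moves": [
    [[-42, -10, 0], [0, 0, 1], 0],
    [[-84, -19, 0], [0, 0, 2], 0],
    [[-126, -28, 0], [0, 0, 3], 0],
    [[-168, -37, 0], [0, 0, 4], 0],
    [[-210, -45, 0], [0, 0, 5], 0]
  ]
}}

```text
t: 3.5
tcp_pos: [0.4973, 0.1135, 0.3507]
tcp_rot: [-2.055, -2.376, 0.0]
wrist_force: [0.8, -0.1, -2.0]
width: 0.0313
grip_force: 79.5
```

```bash
python3 - <<'E'
from h import *
plan((.536,-.314,.36),8.5)
E
```

```text
tcp [0.4973 0.1135 0.3507] tool y yaw 8.28 tilt 0.01 j [ 0.2   0.26  1.79 -0.    1.09  0.06]
F [ 0.8 -0.1 -2. ] grip 79.46643233299255 w 0.03126278253807531 t 3.5
shift mm [-428.6  -23.2   -9.3] turn [-0.01  0.   -0.22]
```

Request:
{"method": "apply_moves", "body": {
  "moves": [
    [[-42, -2, -2], [0, 0, 0], 0],
    [[-86, -5, -4], [0, 0, 0], 0],
    [[-130, -7, -6], [0, 0, 0], 0],
    [[-174, -10, -8], [0, 0, 0], 0],
    [[-218, -12, -9], [0, 0, 0], 0]
  ]
}}

```text
t: 4.0
tcp_pos: [0.517, -0.104, 0.3599]
tcp_rot: [-2.055, -2.376, -0.0]
wrist_force: [0.8, 0.6, -2.5]
width: 0.031
grip_force: 79.4
```

Request:
{"method": "apply_moves", "body": {
  "moves": [
    [[-44, -2, 0], [0, 0, 0], 0],
    [[-88, -5, 0], [0, 0, 0], 0],
    [[-130, -7, 0], [0, 0, 0], 0],
    [[-170, -9, 0], [0, 0, 0], 0],
    [[-206, -11, 0], [0, 0, 0], 0]
  ]
}}

```text
t: 4.5
tcp_pos: [0.536, -0.3097, 0.3594]
tcp_rot: [-2.055, -2.375, 0.0]
wrist_force: [0.4, -0.3, -2.2]
width: 0.0309
grip_force: 79.4
```

Request:
{"method": "apply_moves", "body": {
  "moves": [
    [[0, 0, 0], [0, 0, 0], 0],
    [[0, 0, 0], [0, 0, 0], 0],
    [[0, 0, 0], [0, 0, 0], 0]
  ]
}}

```text
t: 4.8
tcp_pos: [0.5362, -0.3068, 0.3594]
tcp_rot: [-2.053, -2.376, -0.0]
wrist_force: [-0.6, -0.5, -1.5]
width: 0.031
grip_force: 79.5
```

```bash
python3 - <<'E'
from h import *
plan((.536,-.314,.36),8.5)
im,m=snap('wrist','w2.png'); np.save('w2E.npy',m['extrinsics']); cv2.imwrite('pics/w2b.png',cv2.resize(im[0:400,150:490,::-1],None,fx=1.5,fy=1.5,interpolation=cv2.INTER_CUBIC))
E
```

```text
tcp [ 0.5362 -0.3068  0.3594] tool y yaw 8.34 tilt 0.08 j [-0.54  0.42  1.53  0.    1.19 -0.68]
F [-0.6 -0.5 -1.5] grip 79.48623776435852 w 0.03102594554981126 t 4.8
shift mm [-7.1 -1.2 -0.6] turn [-0.04 -0.07 -0.16]
```

View pics/w2b.png

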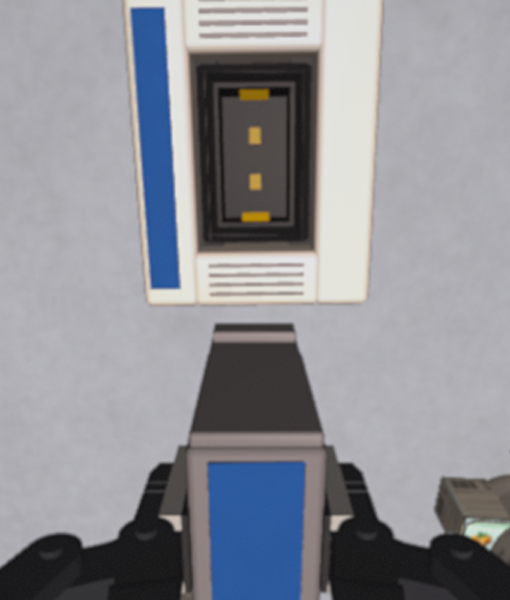

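The bay is clear: black rim about (200–312, 65–240) in the enlarged picture, floor contacts at (255,135) and (255,182), catches at (255,95) and (256,217). The held pack's +y face has its bottom edge at row 325. I'll zoom once.

```bash
python3 - <<'E'
from h import *
im=cv2.imread('pics/w2.png')
def crop(x,y,w,h,k): 
    o=cv2.resize(im[y:y+h,x:x+w],None,fx=k,fy=k,interpolation=cv2.INTER_CUBIC)
    o=np.clip(o.astype(float)*1.5,0,255).astype(np.uint8)
    for i in range(0,w,10): cv2.line(o,(i*k,0),(i*k,6),(0,0,255),1); 
    for i in range(0,h,10): cv2.line(o,(0,i*k),(6,i*k),(0,0,255),1)
    return o
a=crop(270,32,100,140,4); b=crop(270,205,100,100,4)
o=np.zeros((560,800,3),np.uint8); o[:560,:400]=a; o[:400,400:]=b
cv2.imwrite('pics/m2.png',o)
E
```

```text
(no output)
```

View pics/m2.png

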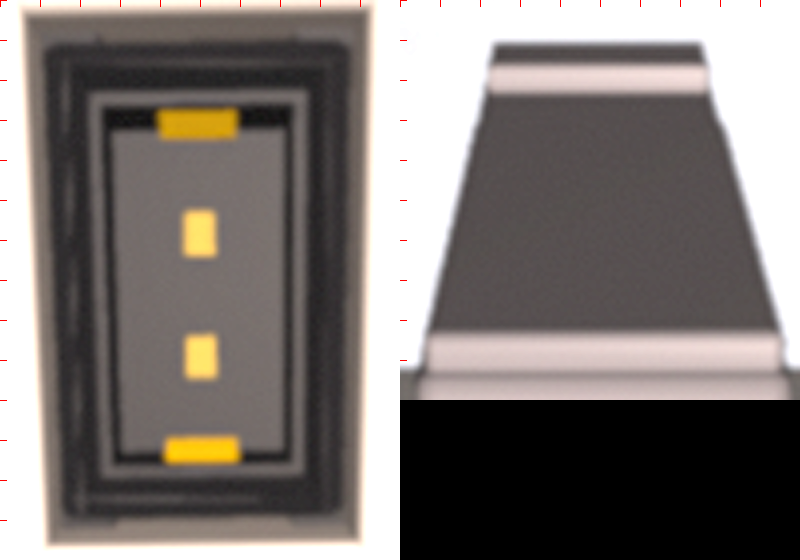

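```bash
python3 - <<'E'
from h import *
m=cams.camera_model('wrist'); m['extrinsics']=np.load('w2E.npy'); print('cam',np.round(m['extrinsics'][:3,3],4))
s=env.read_state(); T=s['tcp_pos']
A=Rt(8.34).copy()
def rel(u,v,z,off=(270,32)):
    p=atz(m,u/4+off[0],v/4+off[1],z); return p
def pr(n,pts,z,off=(270,32)):
    P=np.array([rel(*q,z,off) for q in pts]); L=(P-T)@np.c_[A[:,0],A[:,1]]*1000
    print(n,'world mean',P.mean(0).round(4),'tool xy mm',L.round(1).tolist(),'mean',L.mean(0).round(1)); return P
c=pr('contacts',[(200,233),(201,357)],.010)
d=c[0]-c[1]; print('  yaw',np.degrees(np.arctan2(d[1],d[0]))-90)
f=pr('funnel outer',[(90,92),(306,92),(303,473),(103,473)],.05)
e=f[1]-f[0]; print(np.degrees(np.arctan2(e[1],e[0])));e=f[2]-f[3]; print(np.degrees(np.arctan2(e[1],e[0])))
e=(f[0]+f[1]-f[2]-f[3]); print(np.degrees(np.arctan2(e[1],e[0]))-90)
pr('funnel inner',[(105,106),(293,106),(290,462),(115,462)],.046)
f=pr('floor',[(110,128),(285,128),(283,452),(119,452)],.010)
f=pr('housing hole',[(24,12),(370,10),(360,542),(50,543)],.046)
e=f[1]-f[0]; print(np.degrees(np.arctan2(e[1],e[0])));e=f[2]-f[3]; print(np.degrees(np.arctan2(e[1],e[0])))
e=(f[0]+f[1]-f[2]-f[3]); print(np.degrees(np.arctan2(e[1],e[0]))-90)
b=T[2]-.2325
f=pr('bat bot',[(94,45),(302,45)],b,(270,205)); e=f[1]-f[0]; print(np.degrees(np.arctan2(e[1],e[0])))
f=pr('bat top',[(18,372),(388,372)],b+.095,(270,205))
E
```

```text
cam [ 0.5239 -0.2232  0.3285]
contacts world mean [ 0.523  -0.2165  0.01  ] tool xy mm [[103.1, -0.1], [78.8, 0.1]] mean [91. -0.]
  yaw 8.777256288788337
funnel outer world mean [ 0.523  -0.2163  0.05  ] tool xy mm [[123.6, -19.2], [123.6, 18.4], [58.7, 19.2], [58.7, -18.4]] mean [91.2 -0. ]
8.296957840174361
8.289655722155809
9.086693428115439
funnel inner world mean [ 0.5231 -0.2163  0.046 ] tool xy mm [[121.9, -16.9], [121.9, 16.4], [60.4, 17.0], [60.4, -16.3]] mean [91.2  0. ]
floor world mean [ 0.5228 -0.2164  0.01  ] tool xy mm [[122.7, -18.1], [122.7, 17.0], [59.4, 17.6], [59.5, -17.5]] mean [91.1 -0.3]
housing hole world mean [ 0.5231 -0.2164  0.046 ] tool xy mm [[136.8, -30.7], [137.1, 29.5], [45.3, 30.8], [45.2, -29.2]] mean [91.1  0.1]
8.594493459841635
8.471351486886832
9.213072434632835
bat bot world mean [ 0.5316 -0.2783  0.1271] tool xy mm [[28.6, -15.5], [28.6, 14.5]] mean [28.6 -0.5]
8.280296370486317
bat top world mean [ 0.5324 -0.2799  0.2221] tool xy mm [[26.9, -15.2], [26.9, 15.3]] mean [26.9  0. ]
```

Request:
{"method": "apply_moves", "body": {
  "moves": [
    [[25, 0, 0], [0, 0, -0.4], 0],
    [[60, 0, 10], [0, 0, -0.4], 0],
    [[85, 0, 30], [0, 0, -0.4], 0],
    [[91.5, 0.3, 45], [0, 0, -0.4], 0],
    [[91.5, 0.3, 60], [0, 0, -0.4], 0]
  ]
}}

```text
t: 5.35
tcp_pos: [0.5231, -0.2143, 0.2996]
tcp_rot: [-2.042, -2.387, -0.001]
wrist_force: [0.2, 0.1, -1.8]
width: 0.0312
grip_force: 79.5
```

Request:
{"method": "apply_moves", "body": {
  "moves": [
    [[0, 0, 0], [0, 0, 0], 0],
    [[0, 0, 0], [0, 0, 0], 0],
    [[0, 0, 0], [0, 0, 0], 0],
    [[0, 0, 0], [0, 0, 0], 0],
    [[0, 0, 0], [0, 0, 0], 0]
  ]
}}

```text
t: 5.85
tcp_pos: [0.5236, -0.2172, 0.3003]
tcp_rot: [2.046, 2.383, 0.001]
wrist_force: [-0.2, -0.3, -1.9]
width: 0.0311
grip_force: 79.5
```

```bash
python3 - <<'E'
from h import *
plan((.5229,-.2160,.2900),8.75)
E
```

```text
tcp [ 0.5236 -0.2172  0.3003] tool y yaw 8.7 tilt 0.07 j [-0.41  0.39  1.74  0.    1.01 -0.57]
F [-0.2 -0.3 -1.9] grip 79.47142481803894 w 0.031081123308629263 t 5.85
shift mm [ 1.3 -0.5 10.3] turn [ 0.06  0.03 -0.05]
```

Request:
{"method": "apply_moves", "body": {
  "moves": [
    [[1, -0.5, 5], [0, 0, 0], 0],
    [[1.3, -0.5, 10], [0, 0, 0], 0],
    [[1.3, -0.5, 14], [0, 0, 0], 0],
    [[1.3, -0.5, 14], [0, 0, 0], 0],
    [[1.3, -0.5, 14], [0, 0, 0], 0]
  ]
}}

```text
t: 6.35
tcp_pos: [0.5228, -0.2158, 0.2854]
tcp_rot: [-2.046, -2.383, 0.0]
wrist_force: [-0.0, 0.4, -2.0]
width: 0.0308
grip_force: 79.5
```

Request:
{"method": "apply_moves", "body": {
  "moves": [
    [[0, 0, 2], [0, 0, 0], 0],
    [[0, 0, 4], [0, 0, 0], 0],
    [[0, 0, 6], [0, 0, 0], 0],
    [[0, 0, 6], [0, 0, 0], 0],
    [[0, 0, 6], [0, 0, 0], 0]
  ]
}}

```text
t: 6.85
tcp_pos: [0.5228, -0.2158, 0.2796]
tcp_rot: [-2.046, -2.384, -0.0]
wrist_force: [-0.3, 0.5, -2.8]
width: 0.0312
grip_force: 79.5
```

Request:
{"method": "apply_moves", "body": {
  "moves": [
    [[0, 0, 2], [0, 0, 0], 0],
    [[0, 0, 4], [0, 0, 0], 0],
    [[0, 0, 6], [0, 0, 0], 0],
    [[0, 0, 8], [0, 0, 0], 0],
    [[0, 0, 8], [0, 0, 0], 0]
  ]
}}

```text
t: 7.35
tcp_pos: [0.5227, -0.2157, 0.2713]
tcp_rot: [-2.046, -2.383, 0.0]
wrist_force: [0.6, 0.2, -2.3]
width: 0.0315
grip_force: 79.5
```

Request:
{"method": "apply_moves", "body": {
  "moves": [
    [[0, 0, 2], [0, 0, 0], 0],
    [[0, 0, 4], [0, 0, 0], 0],
    [[0, 0, 6], [0, 0, 0], 0],
    [[0, 0, 6], [0, 0, 0], 0]
  ]
}}

```text
t: 7.75
tcp_pos: [0.5228, -0.2159, 0.2655]
tcp_rot: [2.046, 2.384, -0.0]
wrist_force: [-0.5, -0.5, -1.5]
width: 0.031
grip_force: 79.5
```

Request:
{"method": "apply_moves", "body": {
  "moves": [
    [[0, 0, 2], [0, 0, 0], 0],
    [[0, 0, 4], [0, 0, 0], 0],
    [[0, 0, 6], [0, 0, 0], 0],
    [[0, 0, 6], [0, 0, 0], 0]
  ]
}}

```text
t: 8.15
tcp_pos: [0.5233, -0.216, 0.261]
tcp_rot: [2.044, 2.382, 0.002]
wrist_force: [-0.5, 0.5, 6.3]
width: 0.0309
grip_force: 80.9
```

Request:
{"method": "apply_moves", "body": {
  "moves": [
    [[0, 0, 1], [0, 0, 0], 0],
    [[0, 0, 2], [0, 0, 0], 0],
    [[0, 0, 3], [0, 0, 0], 0],
    [[0, 0, 3], [0, 0, 0], 0]
  ]
}}

```text
t: 8.55
tcp_pos: [0.523, -0.2158, 0.257]
tcp_rot: [2.046, 2.383, 0.001]
wrist_force: [-0.3, -1.0, 0.6]
width: 0.0314
grip_force: 79.9
```

Request:
{"method": "apply_moves", "body": {
  "moves": [
    [[0, 0, 1], [0, 0, 0], 0],
    [[0, 0, 2], [0, 0, 0], 0],
    [[0, 0, 3], [0, 0, 0], 0],
    [[0, 0, 4], [0, 0, 0], 0],
    [[0, 0, 4], [0, 0, 0], 0]
  ]
}}

```text
t: 9.05
tcp_pos: [0.5227, -0.2158, 0.2524]
tcp_rot: [-2.046, -2.383, 0.0]
wrist_force: [1.1, -0.5, 0.7]
width: 0.0309
grip_force: 79.9
```

Request:
{"method": "apply_moves", "body": {
  "moves": [
    [[0, 0, 1], [0, 0, 0], 0],
    [[0, 0, 2], [0, 0, 0], 0],
    [[0, 0, 3], [0, 0, 0], 0],
    [[0, 0, 3], [0, 0, 0], 0]
  ]
}}

```text
t: 9.45
tcp_pos: [0.5227, -0.2158, 0.2495]
tcp_rot: [-2.046, -2.384, 0.0]
wrist_force: [0.4, -1.8, 0.3]
width: 0.0315
grip_force: 79.9
```

Request:
{"method": "apply_moves", "body": {
  "moves": [
    [[0, 0, 1], [0, 0, 0], 0],
    [[0, 0, 2], [0, 0, 0], 0],
    [[0, 0, 3], [0, 0, 0], 0],
    [[0, 0, 3], [0, 0, 0], 0]
  ]
}}

```text
t: 9.85
tcp_pos: [0.5226, -0.2156, 0.2462]
tcp_rot: [-2.046, -2.383, -0.0]
wrist_force: [0.0, -0.5, -2.4]
width: 0.0314
grip_force: 81.0
```

Request:
{"method": "apply_moves", "body": {
  "moves": [
    [[0, 0, 1], [0, 0, 0], 0],
    [[0, 0, 2], [0, 0, 0], 0],
    [[0, 0, 3], [0, 0, 0], 0],
    [[0, 0, 3], [0, 0, 0], 0]
  ]
}}

```text
t: 10.25
tcp_pos: [0.5226, -0.2157, 0.2433]
tcp_rot: [-2.046, -2.383, 0.0]
wrist_force: [-0.0, -0.2, -2.3]
width: 0.0312
grip_force: 81.0
```

Request:
{"method": "apply_moves", "body": {
  "moves": [
    [[0, 0, 1], [0, 0, 0], 0],
    [[0, 0, 2], [0, 0, 0], 0],
    [[0, 0, 3], [0, 0, 0], 0],
    [[0, 0, 3], [0, 0, 0], 0]
  ]
}}

```text
t: 10.65
tcp_pos: [0.5228, -0.2158, 0.2418]
tcp_rot: [2.046, 2.383, 0.0]
wrist_force: [-2.3, 1.5, 6.6]
width: 0.0312
grip_force: 82.5
```

Request:
{"method": "apply_moves", "body": {
  "moves": [
    [[0, 0, 1], [0, 0, 0], 0],
    [[0, 0, 2], [0, 0, 0], 0],
    [[0, 0, 3], [0, 0, 0], 0],
    [[0, 0, 3], [0, 0, 0], 0]
  ]
}}

```text
t: 11.05
tcp_pos: [0.5227, -0.2158, 0.2408]
tcp_rot: [2.045, 2.383, 0.001]
wrist_force: [-5.0, 1.7, 18.6]
width: 0.0311
grip_force: 84.0
```

Fully home at about 20 N. Now I'll relieve the push and take up the play slowly.

Request:
{"method": "apply_moves", "body": {
  "moves": [
    [[0, 0, -2], [0, 0, 0], 0],
    [[0, 0, -4], [0, 0, 0], 0],
    [[0, 0, -6], [0, 0, 0], 0],
    [[0, 0, -7], [0, 0, 0], 0],
    [[0, 0, -7], [0, 0, 0], 0]
  ]
}}

```text
t: 11.55
tcp_pos: [0.5228, -0.2158, 0.2443]
tcp_rot: [-2.046, -2.383, 0.0]
wrist_force: [-0.5, -0.5, -1.9]
width: 0.0312
grip_force: 81.5
```

Request:
{"method": "apply_moves", "body": {
  "moves": [
    [[0, 0, -1], [0, 0, 0], 0],
    [[0, 0, -2], [0, 0, 0], 0],
    [[0, 0, -2], [0, 0, 0], 0],
    [[0, 0, -2], [0, 0, 0], 0]
  ]
}}

```text
t: 11.95
tcp_pos: [0.5227, -0.2157, 0.2463]
tcp_rot: [-2.046, -2.383, 0.0]
wrist_force: [0.3, 0.0, -3.7]
width: 0.0308
grip_force: 81.1
```

Request:
{"method": "apply_moves", "body": {
  "moves": [
    [[0, 0, -0.5], [0, 0, 0], 0],
    [[0, 0, -1], [0, 0, 0], 0],
    [[0, 0, -1], [0, 0, 0], 0],
    [[0, 0, -1], [0, 0, 0], 0]
  ]
}}

```text
t: 12.35
tcp_pos: [0.5227, -0.2157, 0.247]
tcp_rot: [-2.046, -2.383, 0.0]
wrist_force: [1.5, -0.3, -11.7]
width: 0.0309
grip_force: 80.3
```

Request:
{"method": "apply_moves", "body": {
  "moves": [
    [[0, 0, -0.5], [0, 0, 0], 0],
    [[0, 0, -1], [0, 0, 0], 0],
    [[0, 0, -1], [0, 0, 0], 0],
    [[0, 0, -1], [0, 0, 0], 0]
  ]
}}

```text
t: 12.75
tcp_pos: [0.5227, -0.2157, 0.2478]
tcp_rot: [-2.046, -2.383, 0.0]
wrist_force: [4.3, -1.1, -20.0]
width: 0.0313
grip_force: 80.5
```

Request:
{"method": "apply_moves", "body": {
  "moves": [
    [[0, 0, 0.7], [0, 0, 0], 0],
    [[0, 0, 0.7], [0, 0, 0], 0],
    [[0, 0, 0.7], [0, 0, 0], 0]
  ]
}}

```text
t: 13.05
tcp_pos: [0.5227, -0.2157, 0.2478]
tcp_rot: [-2.046, -2.383, 0.0]
wrist_force: [1.8, 0.3, -18.0]
width: 0.0309
grip_force: 80.6
```

Request:
{"method": "apply_moves", "body": {
  "moves": [
    [[0, 0, 0.6], [0, 0, 0], 0],
    [[0, 0, 0.6], [0, 0, 0], 0],
    [[0, 0, 0.6], [0, 0, 0], 0]
  ]
}}

```text
t: 13.35
tcp_pos: [0.5226, -0.2157, 0.2475]
tcp_rot: [-2.046, -2.383, 0.0]
wrist_force: [1.1, 0.4, -15.6]
width: 0.0309
grip_force: 80.6
```

Request:
{"method": "apply_moves", "body": {
  "moves": [
    [[0, 0, 0.3], [0, 0, 0], 0],
    [[0, 0, 0.3], [0, 0, 0], 0],
    [[0, 0, 0.3], [0, 0, 0], 0],
    [[0, 0, 0.3], [0, 0, 0], 0],
    [[0, 0, 0.3], [0, 0, 0], 0]
  ]
}}

```text
t: 13.85
tcp_pos: [0.5227, -0.2157, 0.2472]
tcp_rot: [-2.046, -2.384, 0.0]
wrist_force: [0.0, 1.0, -12.2]
width: 0.0311
grip_force: 81.0
```

Request:
{"method": "apply_moves", "body": {
  "moves": [
    [[0, 0, 0], [0, 0, 0], 0],
    [[0, 0, 0], [0, 0, 0], 0],
    [[0, 0, 0], [0, 0, 0], 0],
    [[0, 0, 0], [0, 0, 0], 0],
    [[0, 0, 0], [0, 0, 0], 0]
  ]
}}

```text
t: 14.35
tcp_pos: [0.5227, -0.2158, 0.2471]
tcp_rot: [-2.046, -2.384, 0.0]
wrist_force: [-0.6, -0.0, -10.8]
width: 0.0308
grip_force: 81.1
```

Request:
{"method": "apply_moves", "body": {
  "moves": [
    [[0, 0, 0], [0, 0, 0], 0],
    [[0, 0, 0], [0, 0, 0], 0],
    [[0, 0, 0], [0, 0, 0], 0],
    [[0, 0, 0], [0, 0, 0], 0],
    [[0, 0, 0], [0, 0, 0], 0]
  ]
}}

```text
t: 14.85
tcp_pos: [0.5227, -0.2157, 0.2471]
tcp_rot: [-2.046, -2.384, 0.0]
wrist_force: [-1.7, 1.3, -11.6]
width: 0.0312
grip_force: 81.2
```

Request:
{"method": "apply_moves", "body": {
  "moves": [
    [[0, 0, 0], [0, 0, 0], 0],
    [[0, 0, 0], [0, 0, 0], 0],
    [[0, 0, 0], [0, 0, 0], 0],
    [[0, 0, 0], [0, 0, 0], 0],
    [[0, 0, 0], [0, 0, 0], 0]
  ]
}}

```text
t: 15.35
tcp_pos: [0.5227, -0.2157, 0.2471]
tcp_rot: [-2.046, -2.384, 0.0]
wrist_force: [-1.0, 0.5, -11.5]
width: 0.031
grip_force: 81.2
```

Request:
{"method": "apply_moves", "body": {
  "moves": [
    [[0, 0, 0], [0, 0, 0], 0],
    [[0, 0, 0], [0, 0, 0], 0],
    [[0, 0, 0], [0, 0, 0], 0],
    [[0, 0, 0], [0, 0, 0], 0],
    [[0, 0, 0], [0, 0, 0], 0]
  ]
}}

```text
t: 15.85
tcp_pos: [0.5227, -0.2158, 0.247]
tcp_rot: [-2.046, -2.384, 0.0]
wrist_force: [-2.2, 0.6, -10.7]
width: 0.0311
grip_force: 81.2
```

The held pull is only about 9.5 N net of the pack's weight, so I'll raise it a little and hold again.

Request:
{"method": "apply_moves", "body": {
  "moves": [
    [[0, 0, -0.5], [0, 0, 0], 0],
    [[0, 0, -0.8], [0, 0, 0], 0],
    [[0, 0, -0.8], [0, 0, 0], 0],
    [[0, 0, -0.8], [0, 0, 0], 0],
    [[0, 0, -0.8], [0, 0, 0], 0]
  ]
}}

```text
t: 16.35
tcp_pos: [0.5227, -0.2157, 0.2475]
tcp_rot: [-2.046, -2.383, 0.0]
wrist_force: [-0.5, 2.0, -16.4]
width: 0.0312
grip_force: 80.9
```

Request:
{"method": "apply_moves", "body": {
  "moves": [
    [[0, 0, 0], [0, 0, 0], 0],
    [[0, 0, 0], [0, 0, 0], 0],
    [[0, 0, 0], [0, 0, 0], 0],
    [[0, 0, 0], [0, 0, 0], 0],
    [[0, 0, 0], [0, 0, 0], 0]
  ]
}}

```text
t: 16.85
tcp_pos: [0.5227, -0.2157, 0.2477]
tcp_rot: [-2.046, -2.383, 0.0]
wrist_force: [-0.9, 0.5, -18.9]
width: 0.031
grip_force: 80.8
```

Request:
{"method": "apply_moves", "body": {
  "moves": [
    [[0, 0, 0.5], [0, 0, 0], 0],
    [[0, 0, 0.5], [0, 0, 0], 0],
    [[0, 0, 0.5], [0, 0, 0], 0],
    [[0, 0, 0.5], [0, 0, 0], 0],
    [[0, 0, 0.5], [0, 0, 0], 0]
  ]
}}

```text
t: 17.35
tcp_pos: [0.5227, -0.2157, 0.2474]
tcp_rot: [-2.046, -2.384, 0.0]
wrist_force: [-1.4, 2.0, -15.7]
width: 0.0308
grip_force: 80.8
```

Request:
{"method": "apply_moves", "body": {
  "moves": [
    [[0, 0, 0], [0, 0, 0], 0],
    [[0, 0, 0], [0, 0, 0], 0],
    [[0, 0, 0], [0, 0, 0], 0],
    [[0, 0, 0], [0, 0, 0], 0],
    [[0, 0, 0], [0, 0, 0], 0]
  ]
}}

```text
t: 17.85
tcp_pos: [0.5227, -0.2158, 0.2474]
tcp_rot: [-2.046, -2.384, 0.0]
wrist_force: [-2.0, 1.3, -14.7]
width: 0.0315
grip_force: 80.9
```

Request:
{"method": "apply_moves", "body": {
  "moves": [
    [[0, 0, 0], [0, 0, 0], 0],
    [[0, 0, 0], [0, 0, 0], 0],
    [[0, 0, 0], [0, 0, 0], 0],
    [[0, 0, 0], [0, 0, 0], 0],
    [[0, 0, 0], [0, 0, 0], 0]
  ]
}}

```text
t: 18.35
tcp_pos: [0.5227, -0.2157, 0.2474]
tcp_rot: [-2.046, -2.384, 0.0]
wrist_force: [-2.3, 1.4, -13.5]
width: 0.0313
grip_force: 80.9
```

Request:
{"method": "apply_moves", "body": {
  "moves": [
    [[0, 0, 0], [0, 0, 0], 0],
    [[0, 0, 0], [0, 0, 0], 0],
    [[0, 0, 0], [0, 0, 0], 0],
    [[0, 0, 0], [0, 0, 0], 0],
    [[0, 0, 0], [0, 0, 0], 0]
  ]
}}

```text
t: 18.85
tcp_pos: [0.5227, -0.2158, 0.2474]
tcp_rot: [-2.046, -2.384, 0.0]
wrist_force: [-3.0, 1.6, -14.1]
width: 0.0307
grip_force: 80.9
```

Request:
{"method": "apply_moves", "body": {
  "moves": [
    [[0, 0, 0], [0, 0, 0], 0],
    [[0, 0, 0], [0, 0, 0], 0],
    [[0, 0, 0], [0, 0, 0], 0],
    [[0, 0, 0], [0, 0, 0], 0],
    [[0, 0, 0], [0, 0, 0], 0]
  ]
}}

```text
t: 19.35
tcp_pos: [0.5227, -0.2158, 0.2474]
tcp_rot: [-2.046, -2.384, -0.0]
wrist_force: [-3.3, 1.5, -14.9]
width: 0.031
grip_force: 80.9
```

The catches held 12–13 N for 2 s. Now lower it back onto the floor.

Request:
{"method": "apply_moves", "body": {
  "moves": [
    [[0, 0, 2], [0, 0, 0], 0],
    [[0, 0, 4], [0, 0, 0], 0],
    [[0, 0, 6], [0, 0, 0], 0],
    [[0, 0, 7], [0, 0, 0], 0],
    [[0, 0, 7], [0, 0, 0], 0]
  ]
}}

```text
t: 19.85
tcp_pos: [0.5234, -0.2164, 0.2421]
tcp_rot: [2.043, 2.381, 0.001]
wrist_force: [-5.2, -1.3, 4.7]
width: 0.0312
grip_force: 83.7
```

Request:
{"method": "apply_moves", "body": {
  "moves": [
    [[0, 0, 1], [0, 0, 0], 0],
    [[0, 0, 2], [0, 0, 0], 0],
    [[0, 0, 2], [0, 0, 0], 0],
    [[0, 0, 2], [0, 0, 0], 0]
  ]
}}

```text
t: 20.25
tcp_pos: [0.5233, -0.2164, 0.2413]
tcp_rot: [2.043, 2.381, 0.001]
wrist_force: [-8.1, -1.3, 10.8]
width: 0.0307
grip_force: 84.5
```

Request:
{"method": "apply_moves", "body": {
  "moves": [
    [[0, -0.5, 0], [0, 0, 0], 0],
    [[0, -0.5, 0], [0, 0, 0], 0],
    [[0, -0.5, 0], [0, 0, 0], 0]
  ],
  "newtons": 20
}}

```text
t: 20.55
tcp_pos: [0.523, -0.2165, 0.2413]
tcp_rot: [2.043, 2.38, 0.002]
wrist_force: [-6.5, -0.8, 12.2]
width: 0.0311
grip_force: 84.4
```

Request:
{"method": "apply_moves", "body": {
  "moves": [
    [[0, 0, 0], [0, 0, 0], 0.6],
    [[0, 0, 0], [0, 0, 0], 0.6],
    [[0, 0, 0], [0, 0, 0], 0.8],
    [[0, 0, 0], [0, 0, 0], 0.9],
    [[0, 0, 0], [0, 0, 0], 0.9]
  ]
}}

```text
t: 21.05
tcp_pos: [0.5225, -0.2159, 0.2383]
tcp_rot: [2.046, 2.383, 0.001]
wrist_force: [0.2, -0.2, -0.1]
width: 0.0769
grip_force: 0.0
```

Released. Now straight up, then look with the side and wrist cameras.

Request:
{"method": "apply_moves", "body": {
  "moves": [
    [[0, 0, -20], [0, 0, 0], 0.9],
    [[0, 0, -50], [0, 0, 0], 0.9],
    [[0, 0, -85], [0, 0, 0], 0.9],
    [[0, 0, -120], [0, 0, 0], 0.9],
    [[0, 0, -130], [0, 0, 0], 0.9]
  ]
}}

```text
t: 21.55
tcp_pos: [0.523, -0.2161, 0.3723]
tcp_rot: [2.042, 2.378, 0.004]
wrist_force: [0.5, 0.1, 0.1]
width: 0.0769
grip_force: 0.0
```

Request:
{"method": "apply_moves", "body": {
  "moves": [
    [[0, 0, 0], [0, 0, 0], 0.9],
    [[0, 0, 0], [0, 0, 0], 0.9],
    [[0, 0, 0], [0, 0, 0], 0.9]
  ]
}}

```text
t: 21.85
tcp_pos: [0.5219, -0.2157, 0.3663]
tcp_rot: [-2.044, -2.381, 0.002]
wrist_force: [0.2, 0.5, -0.7]
width: 0.0769
grip_force: 0.0
```

```bash
python3 - <<'E'
from h import *
im,m=snap('side','s3.png'); w,mw=snap('wrist','w3.png')
# predicted top corners at home
def corners(z):
    c=np.array([.523,-.2164]); a=np.radians(8.75); ex=np.array([np.cos(a),np.sin(a)]); ey=np.array([-ex[1],ex[0]])
    return [np.r_[c+i*.016*ex+j*.03*ey,z] for i,j in((1,1),(1,-1),(-1,-1),(-1,1))]
for z in(.105,.110): print(z,[proj(m,p).round(1).tolist() for p in corners(z)],[proj(mw,p).round(1).tolist() for p in corners(z)])
a=cv2.resize(im[230:320,280:380],None,fx=4,fy=4,interpolation=cv2.INTER_CUBIC)
b=cv2.resize(w[90:330,200:440],(400,400),interpolation=cv2.INTER_CUBIC)
o=np.zeros((400,800,3),np.uint8); o[:360,:400]=a; o[:,400:]=b
cv2.imwrite('pics/m3.png',o[:,:,::-1])
E
```

```text
0.105 [[330.2, 252.4], [345.3, 263.9], [335.1, 268.7], [320.1, 256.9]] [[346.9, 204.2], [344.9, 287.0], [299.7, 287.1], [297.9, 204.2]]
0.11 [[330.2, 250.8], [345.4, 262.3], [335.2, 267.0], [320.2, 255.3]] [[347.4, 206.0], [345.4, 290.3], [299.3, 290.3], [297.4, 206.0]]
```

View pics/m3.png

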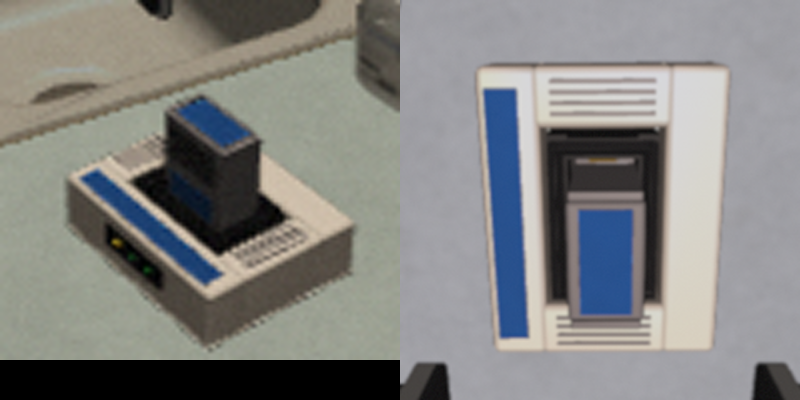

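The pack stands upright in the bay. Its top corners in the side view, about (321,257), (345.5,264.5) and (336,269), match those predicted for fully home.

```bash
python3 -c "
from plant import job
print(job.close_job())"
```

```text
the job is handed in; nothing more can be done
None
```

The job is handed in: the pack went fully home with a push of about 20 N, the catches held a steady upward pull of about 12–13 N for 2 s, and it was let go upright and latched.

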